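# Mount a centrifuge rotor on its drive and cover it

## Robot

A 7-joint arm with a two-finger parallel gripper is mounted at the origin on a cart in front of the work surface, level with it; the furniture and walls round the work are solid. World frame = base frame: x ahead of the robot, y to its left, z up, the work surface at z = 0. Lengths are in m, angles in degrees, forces in N, time in s.
With the tool pointing down it reaches from about 0.425 to 0.925 m from the base axis. Payload 6.8 kg.
Tool frame: the origin (TCP) lies at the very end of the fingers, on their centre line; the grasp point (between the pads) lies env.pinch_z behind it (env.pinch_z is the distance from the TCP to the grasp point, in m); z points along the fingers, y is the line along which they close (so a half turn about z gives the same grasp; the last joint's range is limited). The gripper opens to 85 mm and grips with 20 to 120 N. Pads are 22 mm wide; open, the fingers measure 114 mm over their backs; the gripper's body (76 mm by 85 mm) begins 54 mm behind the grasp point. The pads swing forward as they close: fully open they stand 13 mm farther back than shut.
Start: joints at [-78.272, 27.33, 1.283, 89.118, -0.659, 63.558, -4.761], TCP at [0.208, 0.642, 0.203] pointing down, gripper open.
Joint ranges: [-169.35, 169.35], [-19.33, 120.38], [-80.79, 83.38], [13.8, 139.57], [-78.32, 258.32], [9.67, 109.79], [-169.56, 169.56]. Speed limits (degrees/s): [136.94, 136.94, 180, 180, 180, 180, 180].

## Interface

Orientations are given as a 3x3 rotation matrix whose columns are the frame's x, y, z axes.
In Python, from plant import env gives the robot as it stands. The module is installed in compiled form; this text tells all that it offers.
- The arm moves only by the tool step_arm, never from a script. Its argument "targets" is a list of rows, each a list of 3 entries, a list of its own where there are three numbers: the turn, a rotation vector about the tool's x, y, z in rad, then the shift along the tool's x, y, z in mm, then the finger opening in mm, from 0 to 85.4. A call has 1 to 5 rows; each row shifts and turns the commanded pose from where the row before left it, along the tool's axes as they then stand; what a row does not reach is not made up. A row lasts 1/12 s, in which the tool goes at most 41.7 mm and 7.16 degrees, less where a joint would pass 70% of its speed; a pose out of reach is approached as far as the arm can. A call is refused whole if a number of a shift passes 41.7 or a number of a turn 0.125, either way. A call with a gripper value outside its range is refused whole. The fingers move at their own pace and stop on an object; "grip_force" is the grip in N (left out, the last holds). Time passes only in rows, so rows that do not move let the fingers close. It gives the time, the measured TCP pose, the force, the opening and the grip force at its end, in the units of the state.
- env.state(): the state, without advancing time (a new reading comes with each control period).
- env.grab_frame(name): name is "scene" or "top" or "wrist"; returns the picture (384x512x3 uint8, blue, green, red); there is no depth.
- env.camera_params(name): a dict with "vfov" (degrees; the focal length in pixels is half the picture's height over the tangent of half this angle, whatever the lens; pixels are square), "cx", "cy" (the principal point, pixels), "R" (3x3) and "t" (3): a world point X has camera coordinates R X + t. Camera axes: x right, y down, z forward; pixel columns grow to the right and rows downward; lengths in m; the calibration is good to about 2 mm. A picture is of the moment at which its call begins: read the wrist's pose just before it. camera_params takes no time and is no camera call; for the wrist camera it gives the pose at the moment of the call.
- env.job_done(): hands the job in; it is judged then, once.
The state is a dict: "time": time; "joints": joint angles; "dq": joint speeds; "effort": joint torques, N m; "tcp_pos": TCP position; "ee_rot": TCP orientation; "wrist_force": force on the tool from outside, world axes, zero at the start; "ft_torque": the same for the moment, N m; "gripper_width": finger opening in m; "grasp_force": force on a finger pad.
Only numpy, scipy, OpenCV 4.12 (cv2) and the standard library are available. Lean on these libraries where they do the work, as an engineer would, in place of code of your own. Each camera call takes 0.05 s, during which the arm holds its last target. There are 200 camera calls.

## Task

Put the loaded rotor into the open centrifuge: lower it over the spindle, and without forcing it turn it by feel until the drive pin finds a slot in its underside and it drops fully home on the drive disc. Then gently set the rotor cover over the rotor's boss so that it lies flat on the rotor's rim, and let go. Leave the other things on the bench where they are.

Things in the scene. Friction and masses are not known exactly. Their poses are not given: they have to be found in the camera images.
- centrifuge: White bench microcentrifuge, fixed, 235 mm deep, 184 wide, top at 112 mm, with a round steel bowl (141 mm across, rim at 114 mm) open at the top. Origin: on the bench under the spindle axis; x to its back, z up. Control panel on the -x side; its own lid stands open at the back (from x = +95 mm, 122 mm up, leaning back, top at 290 mm) and stays so.
- spindle_seat (a point): Centre of the upper face of the steel drive disc (62 mm across) in the bowl, 65 mm over the bench; z up. A drive pin 5 mm across, 7 mm high stands on the disc 24 mm from the axis, at any angle round it: the angle is not reported and must be felt for (or seen). The disc hangs on rubber mounts that give 1 mm for 5 N; over 20 N on it from the rotor damages its bearing.
- spindle_tip (a point): Tip of the upright steel spindle, 44 mm over the drive disc's face; 12 mm across, tapered over its top 8 mm. Spindle and disc turn together, stiffly (0.12 N m): they hold still while a rotor rubs lightly over the pin (slippery, greased) and are taken along once the pin is in a slot.
- rotor: Aluminium rotor with white-capped microtubes, 0.4 kg, 110 mm across, rim 40 mm high, upright on the bench. Origin: centre of the underside, z along its axis. A 14 mm bore runs right through. In the underside (66 mm across) four slots, 7.5 mm wide, 9 mm deep, from 17 mm outwards, along its +x, +y, -x, -y, marked by black lines on the rim. On the pin it stands 7 mm high; home, it lies on the disc.
- rotor_boss (a point): Centre of the top of the rotor's round middle boss, 62 mm over its underside. The boss is 34 mm across; hold the rotor by it, with the fingertips no more than 20 mm under this point, to stay clear of the rim and tubes.
- rotor_cover: Grey round rotor cover, 0.12 kg, 116 mm across, plate 4 to 5 mm thick (7 mm beside the grip), right way up on the bench. Origin: centre of the underside, z up. In its middle a closed round grip 46 mm across, up to 29 mm; hollow underneath, 38 mm across and 26 mm high, to fit over the rotor's boss. On the rotor it lies on the rim, 40 mm over the rotor's underside.
- tube_rack: Blue rack of microtubes, 48 x 106 x 38 mm, loose; origin under its centre. Leave alone.
- timer: White bench timer lying on its back, 62 x 66 x 19 mm, loose; origin under its centre. Leave alone.
- beaker: Small glass beaker, 45 mm across, 56 mm high, loose; origin under its centre. Leave alone.

How it is judged:
By the outcome, as a careful person would: the job done as asked, in the order asked, and still so for the second after the job is handed in, with the robot touching nothing.
It also fails if it takes over 72 s, if anything falls off the work surface, if the arm or the gripper's body presses on something with over 40 N, if the wrist force passes 120 N, or if a joint passes its speed limit or range.

## Working session

There is one attempt and no reset: what is moved stays moved. The work goes in short steps, Python scripts to look and compute and a tool call to move; the robot and the scene stay as the last step left them, time stands still between calls to the robot, and variables do not carry over. Pictures are saved under pics/ and viewed, at most 10 in all, crops included, and the job is handed in when it is done.

Besides the shell and the picture viewer there is one more tool, called after ">>>" as a command line: name --argument value ..., lists and objects as JSON in quotes. step_arm: Moves the arm, as the interface text tells. Its arguments: {"type":"object","properties":{"targets":{"type":"array"},"grip_force":{"type":"number"}},"required":["targets"]}

```bash
mkdir -p pics; cat > h.py <<'E'
import numpy as np, cv2
from plant import env
def cam(n):
    p=env.camera_params(n); f=192/np.tan(np.radians(p["vfov"])/2)
    return f,p["cx"],p["cy"],np.array(p["R"]),np.array(p["t"])
def unproj(c,u,v,z):
    f,cx,cy,R,t=c; d=R.T@np.array([(u-cx)/f,(v-cy)/f,1]); o=-R.T@t
    return o+d*(z-o[2])/d[2]
def proj(c,X):
    f,cx,cy,R,t=c; q=R@np.array(X)+t; return np.array([cx+f*q[0]/q[2],cy+f*q[1]/q[2]])
E
python3 - <<'E'
from h import *
a=env.grab_frame("scene");b=env.grab_frame("top")
cv2.imwrite("pics/scene.png",a);cv2.imwrite("pics/top.png",b)
cv2.imwrite("pics/scene2.png",cv2.resize(a,(800,600),interpolation=3));cv2.imwrite("pics/top2.png",cv2.resize(b,(800,600),interpolation=3))
s=env.state();print(s["time"],s["tcp_pos"],np.round(s["ee_rot"],3),s["gripper_width"],s["wrist_force"],env.pinch_z)
for n in("scene","top","wrist"):
    c=cam(n);print(n,c[0],c[1],c[2],-c[3].T@c[4],np.round(c[3],2).tolist())
E
```

```text
0.1 [0.20753708 0.64168019 0.20201596] [[-0.951  0.308 -0.   ]
 [ 0.308  0.951 -0.002]
 [-0.    -0.002 -1.   ]] 0.08547789136434404 [-0.92474471  0.09371506 -0.53084522] 0.0187
scene 365.01140253257364 257.9347477571765 191.97717632590357 [ 0.2005878  -0.55224382  0.66316509] [[0.86, -0.51, -0.0], [-0.33, -0.56, -0.76], [0.38, 0.66, -0.65]]
top 426.6604424334771 256.5867097821948 195.5756262101192 [0.29414218 0.01411282 1.2935227 ] [[0.12, -0.99, -0.0], [-0.97, -0.11, -0.2], [0.2, 0.02, -0.98]]
wrist 295.0044478359748 254.60833023751823 189.3698388133768 [0.14482042 0.6620083  0.37294823] [[0.31, 0.95, -0.0], [0.92, -0.3, 0.26], [0.25, -0.08, -0.96]]
```

View pics/top2.png

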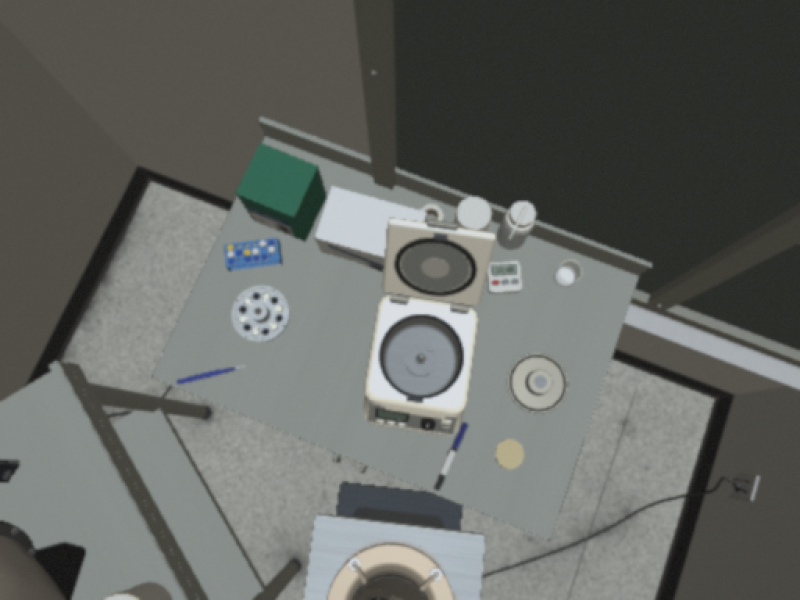

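View pics/scene2.png

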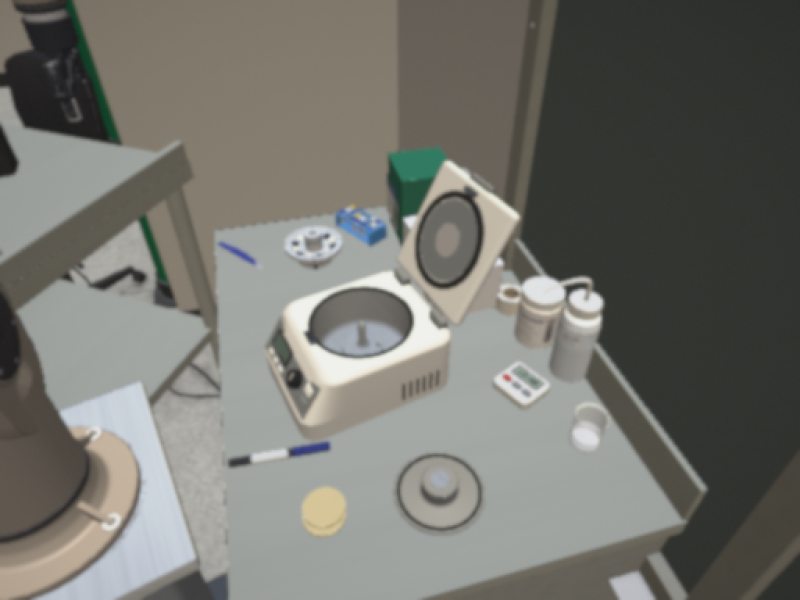

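Top view (800x600): rotor at (260,313), cover at (538,382), bowl at (421,357), rack (253,254), timer (505,277), beaker (568,272). In the scene view the rotor boss is at (314,240) and the cover grip at (440,483).

```bash
python3 - <<'E'
from h import *
c=cam("top");d=cam("scene")
for n,u,v,z in [("rotor rim",260,313,.04),("boss",261,311,.062),("cover",538,382,.004),("grip",540,380,.029),("bowl",421,357,.114),("spindle tip",420.5,356.5,.109),("rack",253,254,.038),("timer",505,277,.019),("lidtop",440,225,.28)]:
    print(n,np.round(unproj(c,u*.64,v*.64,z),4))
for n,u,v,z in [("rotor rim",313,245,.04),("boss",314,236,.062),("cover",439,492,.004),("grip",440,474,.029),("bowl",361,321,.114),("sptip",362,322,.109)]:
    print("s",n,np.round(unproj(d,u*.64,v*.64,z),4))
t=cv2.imread("pics/top.png")
def crop(u,v,w=40): 
    return cv2.resize(t[v-w:v+w,u-w:u+w],(400,400),interpolation=3)
cv2.imwrite("pics/crops.png",np.hstack([crop(166,200),crop(269,228)]))
E
```

```text
rotor rim [0.509  0.3119 0.04  ]
boss [0.5093 0.3054 0.062 ]
cover [ 0.4434 -0.234   0.004 ]
grip [ 0.4447 -0.2327  0.029 ]
bowl [ 0.4508 -0.0029  0.114 ]
spindle tip [ 0.4522 -0.002   0.109 ]
rack [0.624  0.3447 0.038 ]
timer [ 0.6402 -0.1512  0.019 ]
lidtop [ 0.6425 -0.0073  0.28  ]
s rotor rim [0.5018 0.2993 0.04  ]
s boss [0.5045 0.2951 0.062 ]
s cover [ 0.4384 -0.2364  0.004 ]
s grip [ 0.4442 -0.228   0.029 ]
s bowl [ 0.4497 -0.0087  0.114 ]
s sptip [ 0.4522 -0.0063  0.109 ]
```

View pics/crops.png

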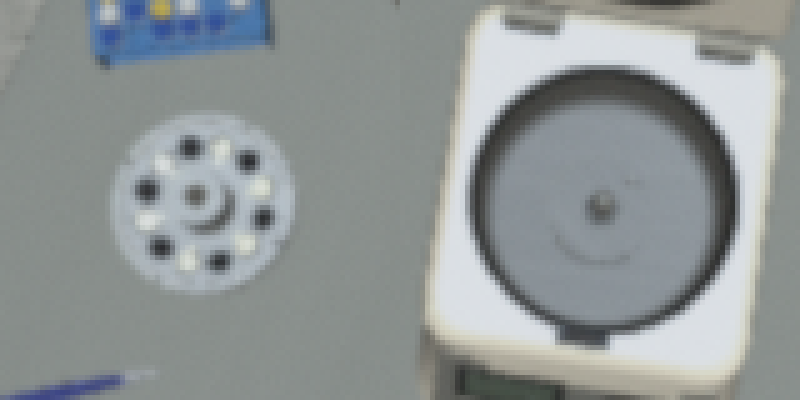

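The crops show the rotor's centre at (202,203) in the left crop and the spindle at (600,207) in the right crop, with a possible pin spot at (632,183). Next I move to look at the rotor with the wrist camera.

>>> step_arm --targets '[[[0, 0, 0], [-33, -23, 0], 85], [[0, 0, 0], [-33, -23, 0], 85], [[0, 0, 0], [-33, -23, 0], 85], [[0, 0, 0], [-33, -23, 0], 85], [[0, 0, 0], [-33, -23, 0], 85]]'

```text
time: 0.52
tcp_pos: [0.33, 0.4801, 0.2025]
ee_rot: [[-0.952, 0.308, -0.0], [0.308, 0.952, -0.001], [0.0, -0.001, -1.0]]
wrist_force: [0.1, 0.4, -0.1]
gripper_width: 0.085
grasp_force: 0.0
```

>>> step_arm --targets '[[[0, 0, 0], [-33, -23, 0], 85], [[0, 0, 0], [-33, -23, 0], 85], [[0, 0, 0], [-33, -23, 0], 85], [[0, 0, 0], [-33, -23, 0], 85], [[0, 0, 0], [-33, -23, 0], 85]]'

```text
time: 0.93
tcp_pos: [0.4516, 0.3199, 0.2027]
ee_rot: [[-0.951, 0.308, -0.0], [0.308, 0.951, -0.0], [0.0, -0.0, -1.0]]
wrist_force: [0.9, 0.6, 0.5]
gripper_width: 0.0847
grasp_force: 0.0
```

>>> step_arm --targets '[[[0, 0, 0], [0, 0, 0], 85], [[0, 0, 0], [0, 0, 0], 85]]'

```text
time: 1.1
tcp_pos: [0.4525, 0.319, 0.2027]
ee_rot: [[-0.95, 0.313, 0.0], [0.313, 0.95, -0.001], [-0.0, -0.001, -1.0]]
wrist_force: [-0.4, 1.3, 0.1]
gripper_width: 0.0853
grasp_force: 0.0
```

```bash
python3 - <<'E'
from h import *
s=env.state();np.save("w1.npy",np.array(cam("wrist"),dtype=object),allow_pickle=True)
a=env.grab_frame("wrist");cv2.imwrite("pics/w1.png",a);cv2.imwrite("pics/w1b.png",cv2.resize(a,(800,600),interpolation=2))
print(s["time"],s["tcp_pos"],np.round(s["ee_rot"],3),s["wrist_force"],np.round(s["joints"],1))
E
```

```text
1.1 [0.45250801 0.31896316 0.20273487] [[-0.95   0.313  0.   ]
 [ 0.313  0.95  -0.001]
 [-0.    -0.001 -1.   ]] [-0.42191843  1.2779385   0.08480466] [-49.   15.9   8.9 106.4  -2.8  57.9  32.8]
```

View pics/w1b.png

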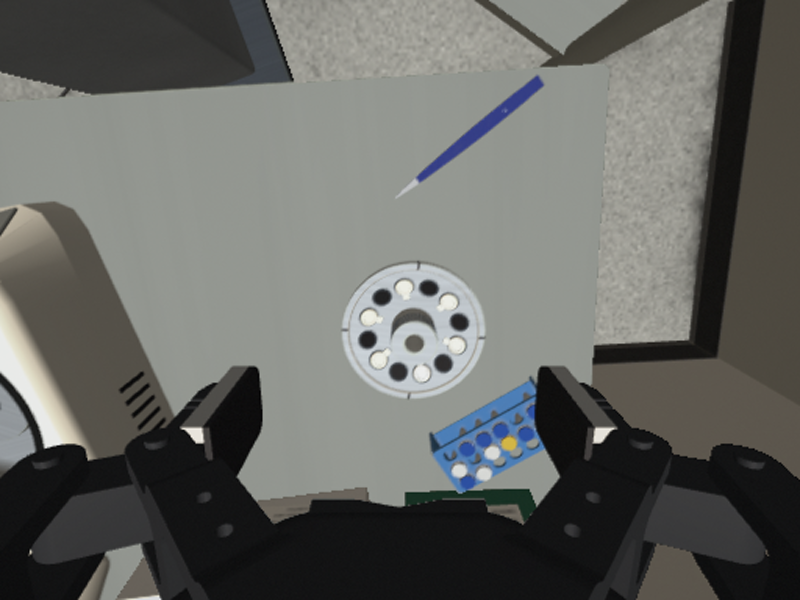

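Wrist view: rotor bore at (414,343), with rim marks at (419,264), (482,338), (408,397) and (344,330). The rack is at lower right, clear of the rotor.

```bash
python3 - <<'E'
from h import *
c=np.load("w1.npy",allow_pickle=True)
P=[unproj(c,u*.64,v*.64,.04) for u,v in [(419,264),(482,338),(408,397),(344,330)]]
P=np.array(P);print(np.round(P,4));C=P.mean(0);print("centre",C)
print([np.linalg.norm(p-C) for p in P],[np.degrees(np.arctan2(*(p-C)[1::-1])) for p in P])
print("boss",unproj(c,414*.64,343*.64,.062))
# ellipse of rim outline
im=cv2.imread("pics/w1.png")
s=env.state();R=np.array(s["ee_rot"]);
print("tcp proj",proj(c,s["tcp_pos"])/.64, "toolyaw y",np.degrees(np.arctan2(R[1,1],R[0,1])))
E
```

```text
[[0.4584 0.3329 0.04  ]
 [0.5288 0.3615 0.04  ]
 [0.5587 0.2921 0.04  ]
 [0.4895 0.2628 0.04  ]]
centre [0.50883999 0.31233315 0.04      ]
[np.float64(0.054510236786202745), np.float64(0.053087910932119356), np.float64(0.05383784054829335), np.float64(0.053138568967885796)] [np.float64(157.82840751272025), np.float64(67.95775130448389), np.float64(-22.123822488151077), np.float64(-111.3173202072118)]
boss [0.50802202 0.31248182 0.062     ]
tcp proj [402.84725259 337.2993708 ] toolyaw y 71.95950332694751
```

>>> step_arm --targets '[[[0, 0, 0], [-11, -38.4, 0], 85], [[0, 0, 0], [-11, -38.4, 0], 85], [[0, 0, 0], [-11, -38.4, 0], 85], [[0, 0, 0], [-11, -38.4, 0], 85]]'

```text
time: 1.48
tcp_pos: [0.4443, 0.1626, 0.2026]
ee_rot: [[-0.953, 0.304, -0.001], [0.304, 0.953, 0.0], [0.001, 0.0, -1.0]]
wrist_force: [0.9, -0.7, -0.7]
gripper_width: 0.0848
grasp_force: 0.0
```

>>> step_arm --targets '[[[0, 0, 0], [-11, -38.4, 0], 85], [[0, 0, 0], [-11, -38.4, 0], 85], [[0, 0, 0], [-11, -38.4, 0], 85], [[0, 0, 0], [-11, -38.4, 0], 85]]'

```text
time: 1.82
tcp_pos: [0.4396, 0.0028, 0.203]
ee_rot: [[-0.953, 0.304, 0.0], [0.304, 0.953, 0.001], [-0.0, 0.001, -1.0]]
wrist_force: [1.2, -0.2, 0.9]
gripper_width: 0.0851
grasp_force: 0.0
```

>>> step_arm --targets '[[[0, 0, 0], [0, 0, 0], 85], [[0, 0, 0], [0, 0, 0], 85]]'

```text
time: 1.98
tcp_pos: [0.4399, 0.0022, 0.203]
ee_rot: [[-0.951, 0.31, 0.0], [0.31, 0.951, 0.0], [0.0, 0.0, -1.0]]
wrist_force: [0.6, 1.3, -0.4]
gripper_width: 0.0851
grasp_force: 0.0
```

```bash
python3 - <<'E'
from h import *
s=env.state();c=cam("wrist");np.save("w2.npy",np.array(c,dtype=object),allow_pickle=True)
a=env.grab_frame("wrist");cv2.imwrite("pics/w2.png",a)
u,v=proj(c,[.452,-.003,.07]);u=int(min(max(u,100),412));v=int(min(max(v,75),309))
x0,y0=u-100,v-75;cv2.imwrite("pics/w2b.png",cv2.resize(a[y0:y0+150,x0:x0+200],(800,600),interpolation=3))
print(x0,y0,s["time"],s["tcp_pos"],np.round(s["ee_rot"],3))
E
```

```text
153 110 1.9833 [0.43986545 0.00217784 0.2029528 ] [[-0.951  0.31   0.   ]
 [ 0.31   0.951  0.   ]
 [ 0.     0.    -1.   ]]
```

View pics/w2b.png

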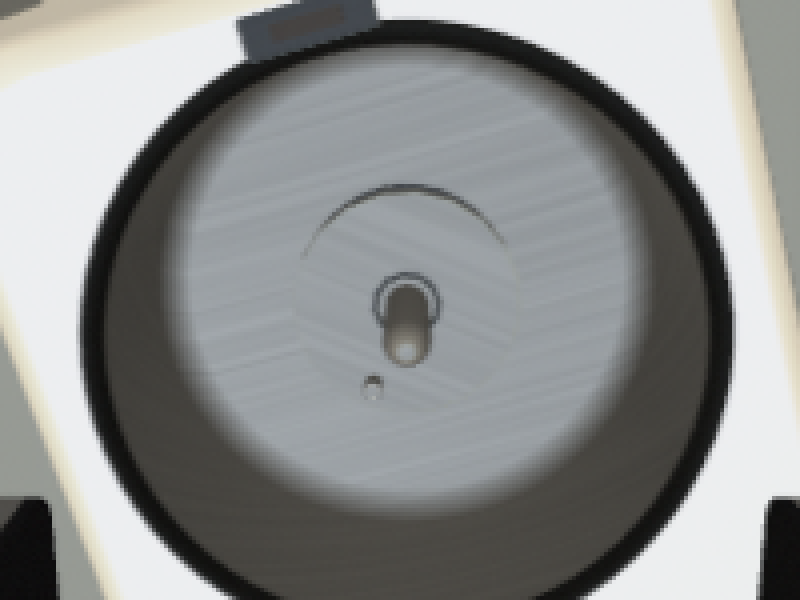

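The crop shows the spindle tip at (407,352), the ring at the spindle base at (407,302), and the drive pin with its top at (373,392) and base at (373,381).

```bash
python3 - <<'E'
from h import *
c=np.load("w2.npy",allow_pickle=True)
f=lambda x,y,z: unproj(c,153+x/4,110+y/4,z)
tip=f(407,352,.109);base=f(407,302,.065);pt=f(373,392,.072);pb=f(373,381,.065)
print(tip,base,pt,pb)
for C in(tip,base):
  for p in(pt,pb):
    d=p-C;print(np.hypot(d[0],d[1]),np.degrees(np.arctan2(d[1],d[0])))
# bowl ellipse: rim outline left/right/top
print("bowl rim",f(80,330,.114),f(735,330,.114),(f(80,330,.114)+f(735,330,.114))/2)
E
```

```text
[ 0.45412351 -0.00263952  0.109     ] [ 0.45347312 -0.00242062  0.065     ] [ 0.47278975 -0.01832768  0.072     ] [ 0.47197463 -0.0182604   0.065     ]
0.02438333508079747 -40.04560478508263
0.023720765522834256 -41.188031533680594
0.025023326305057728 -39.471141817374125
0.024355796112578546 -40.567980821843044
bowl rim [ 0.42457205 -0.07179529  0.114     ] [0.47081404 0.07090894 0.114     ] [ 4.47693046e-01 -4.43177049e-04  1.14000000e-01]
```

>>> step_arm --targets '[[[0, 0, 0], [3.9, 39.5, 0], 85], [[0, 0, 0], [3.9, 39.5, 0], 85], [[0, 0, 0], [3.9, 39.5, 0], 85], [[0, 0, 0], [3.9, 39.5, 0], 85]]'

```text
time: 2.37
tcp_pos: [0.4732, 0.1625, 0.2028]
ee_rot: [[-0.953, 0.304, -0.0], [0.304, 0.953, 0.001], [0.001, 0.001, -1.0]]
wrist_force: [0.5, -0.1, -0.2]
gripper_width: 0.0856
grasp_force: 0.0
```

>>> step_arm --targets '[[[0, 0, 0], [3.9, 39.5, 0], 85], [[0, 0, 0], [3.9, 39.5, 0], 85], [[0, 0, 0], [3.9, 39.5, 0], 85], [[0, 0, 0], [3.9, 39.5, 0], 85]]'

```text
time: 2.7
tcp_pos: [0.5057, 0.3182, 0.2024]
ee_rot: [[-0.953, 0.303, -0.001], [0.303, 0.953, 0.001], [0.002, 0.0, -1.0]]
wrist_force: [0.8, -0.2, 0.7]
gripper_width: 0.0852
grasp_force: 0.0
```

>>> step_arm --targets '[[[0, 0, 0], [0, 0, 30], 85], [[0, 0, 0], [0, 0, 30], 85], [[0, 0, 0], [0, 0, 30], 85], [[0, 0, 0], [0, 0, 20], 85], [[0, 0, 0], [0, 0, 0], 85]]'

```text
time: 3.12
tcp_pos: [0.5027, 0.3141, 0.0879]
ee_rot: [[-0.953, 0.303, -0.008], [0.303, 0.953, -0.004], [0.006, -0.006, -1.0]]
wrist_force: [-0.3, -0.5, 0.4]
gripper_width: 0.0849
grasp_force: 0.0
```

>>> step_arm --targets '[[[0, 0, 0], [0, 0, 0], 85], [[0, 0, 0], [0, 0, 0], 85]]'

```text
time: 3.28
tcp_pos: [0.5076, 0.3149, 0.094]
ee_rot: [[-0.952, 0.306, 0.001], [0.306, 0.952, 0.002], [-0.0, 0.002, -1.0]]
wrist_force: [0.3, -0.5, 0.5]
gripper_width: 0.0848
grasp_force: 0.0
```

>>> step_arm --targets '[[[0, 0, 0], [-1.7, -2.2, 10], 85], [[0, 0, 0], [0, 0, 10], 85], [[0, 0, 0], [0, 0, 10], 85], [[0, 0, 0], [0, 0, 10], 85], [[0, 0, 0], [0, 0, 0], 85]]'

```text
time: 3.7
tcp_pos: [0.5071, 0.3092, 0.0505]
ee_rot: [[-0.951, 0.308, -0.003], [0.308, 0.951, -0.002], [0.002, -0.003, -1.0]]
wrist_force: [-1.3, -0.2, -0.5]
gripper_width: 0.0847
grasp_force: 0.0
```

>>> step_arm --targets '[[[0, 0, 0], [0, 0, 0], 85], [[0, 0, 0], [0, 0, 0], 85]]'

```text
time: 3.87
tcp_pos: [0.5087, 0.3102, 0.0529]
ee_rot: [[-0.951, 0.308, 0.0], [0.308, 0.951, 0.0], [-0.0, 0.0, -1.0]]
wrist_force: [0.4, -0.5, 0.6]
gripper_width: 0.0852
grasp_force: 0.0
```

>>> step_arm --targets '[[[0, 0, 0], [0.8, 1.9, 4.5], 85], [[0, 0, 0], [0, 0, 4.5], 85], [[0, 0, 0], [0, 0, 0], 85], [[0, 0, 0], [0, 0, 0], 85]]'

```text
time: 4.2
tcp_pos: [0.5082, 0.3122, 0.0436]
ee_rot: [[-0.952, 0.308, -0.0], [0.308, 0.952, -0.0], [0.0, -0.0, -1.0]]
wrist_force: [0.0, -0.4, 0.3]
gripper_width: 0.0847
grasp_force: 0.0
```

>>> step_arm --targets '[[[0, 0, 0], [0, 0, 0], 50], [[0, 0, 0], [0, 0, 0], 40], [[0, 0, 0], [0, 0, 0], 36], [[0, 0, 0], [0, 0, 0], 30], [[0, 0, 0], [0, 0, 0], 20]]' --grip_force 60

```text
time: 4.62
tcp_pos: [0.5085, 0.3123, 0.044]
ee_rot: [[-0.951, 0.308, 0.0], [0.308, 0.951, 0.0], [-0.0, 0.0, -1.0]]
wrist_force: [0.3, 0.9, 0.0]
gripper_width: 0.0252
grasp_force: 0.0
```

>>> step_arm --targets '[[[0, 0, 0], [0, 0, 0], 20], [[0, 0, 0], [0, 0, 0], 20], [[0, 0, 0], [0, 0, 0], 20]]'

```text
time: 4.87
tcp_pos: [0.5084, 0.3122, 0.0439]
ee_rot: [[-0.951, 0.308, 0.0], [0.308, 0.951, 0.0], [0.0, 0.0, -1.0]]
wrist_force: [-0.1, 0.8, -0.2]
gripper_width: 0.0201
grasp_force: 0.0
```

```bash
python3 - <<'E'
from h import *
s=env.state();c=cam("wrist");np.save("w3.npy",np.array(c,dtype=object),allow_pickle=True)
a=env.grab_frame("wrist");cv2.imwrite("pics/w3.png",a)
a=cv2.resize(a[150:384,100:412],(800,600),interpolation=3);cv2.imwrite("pics/w3b.png",a)
print(proj(c,s["tcp_pos"]),proj(c,[.5085,.3123,.062]),proj(c,[.5085,.3123,.04]))
E
```

```text
[255.07726379 219.15401043] [255.30345803 230.91553613] [255.24762992 216.96042494]
```

View pics/w3b.png

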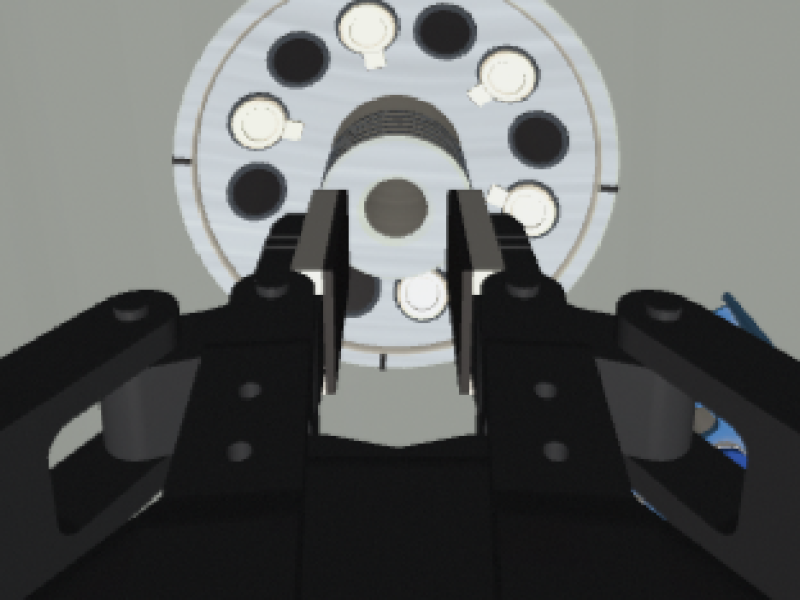

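The picture shows the fingers shut to 20 mm over the boss (bore at (396,208), boss edges x=320 and 471). So the tips are above the boss top, higher than the TCP value suggests. I'll feel for the boss top gently with the fingertips to get their true height.

>>> step_arm --targets '[[[0, 0, 0], [0, 0, 1.5], 20], [[0, 0, 0], [0, 0, 1.5], 20], [[0, 0, 0], [0, 0, 1.5], 20], [[0, 0, 0], [0, 0, 0], 20]]'

```text
time: 5.25
tcp_pos: [0.5082, 0.312, 0.039]
ee_rot: [[-0.951, 0.308, -0.001], [0.308, 0.951, -0.0], [0.0, -0.001, -1.0]]
wrist_force: [-0.8, -0.1, 0.7]
gripper_width: 0.0201
grasp_force: 0.0
```

>>> step_arm --targets '[[[0, 0, 0], [0, 0, 1.5], 20], [[0, 0, 0], [0, 0, 1.5], 20], [[0, 0, 0], [0, 0, 1], 20], [[0, 0, 0], [0, 0, 0], 20]]'

```text
time: 5.58
tcp_pos: [0.5083, 0.3121, 0.0351]
ee_rot: [[-0.951, 0.308, -0.0], [0.308, 0.951, -0.0], [0.0, -0.0, -1.0]]
wrist_force: [-0.3, 0.5, -0.0]
gripper_width: 0.0197
grasp_force: 0.0
```

>>> step_arm --targets '[[[0, 0, 0], [0, 0, 1.5], 20], [[0, 0, 0], [0, 0, 1.5], 20], [[0, 0, 0], [0, 0, 1], 20], [[0, 0, 0], [0, 0, 0], 20]]'

```text
time: 5.92
tcp_pos: [0.5087, 0.3124, 0.0338]
ee_rot: [[-0.951, 0.308, -0.0], [0.308, 0.951, 0.001], [0.0, 0.001, -1.0]]
wrist_force: [-7.4, -3.5, 22.2]
gripper_width: 0.0201
grasp_force: 11.0
```

>>> step_arm --targets '[[[0, 0, 0], [0, 0, -4], 20], [[0, 0, 0], [0, 0, -4], 20], [[0, 0, 0], [0, 0, 0], 85], [[0, 0, 0], [0, 0, 0], 85], [[0, 0, 0], [0, 0, 0], 85]]'

```text
time: 6.33
tcp_pos: [0.5083, 0.3121, 0.0391]
ee_rot: [[-0.952, 0.308, -0.0], [0.308, 0.952, -0.0], [0.0, -0.0, -1.0]]
wrist_force: [-0.5, 0.1, 0.5]
gripper_width: 0.0558
grasp_force: 0.0
```

>>> step_arm --targets '[[[0, 0, 0], [0, 0, 0], 85], [[0, 0, 0], [0, 0, 0], 85], [[0, 0, 0], [0, 0, 0], 85]]'

```text
time: 6.58
tcp_pos: [0.5083, 0.3121, 0.0391]
ee_rot: [[-0.951, 0.308, -0.0], [0.308, 0.951, -0.0], [0.0, -0.0, -1.0]]
wrist_force: [0.8, -0.6, -0.3]
gripper_width: 0.0851
grasp_force: 0.0
```

```bash
python3 - <<'E'
from h import *
s=env.state();c=cam("wrist");print(s["tcp_pos"],s["wrist_force"],s["gripper_width"],s["time"])
a=env.grab_frame("wrist");cv2.imwrite("pics/w4.png",a)
a=cv2.resize(a[150:384,100:412],(800,600),interpolation=3);cv2.imwrite("pics/w4b.png",a)
print(-c[3].T@c[4])
E
```

```text
[0.50829727 0.31213135 0.03913277] [ 0.81678959 -0.61778293 -0.31934653] 0.08508604211938113 6.5833
[0.44557197 0.33220402 0.21007698]
```

View pics/w4b.png

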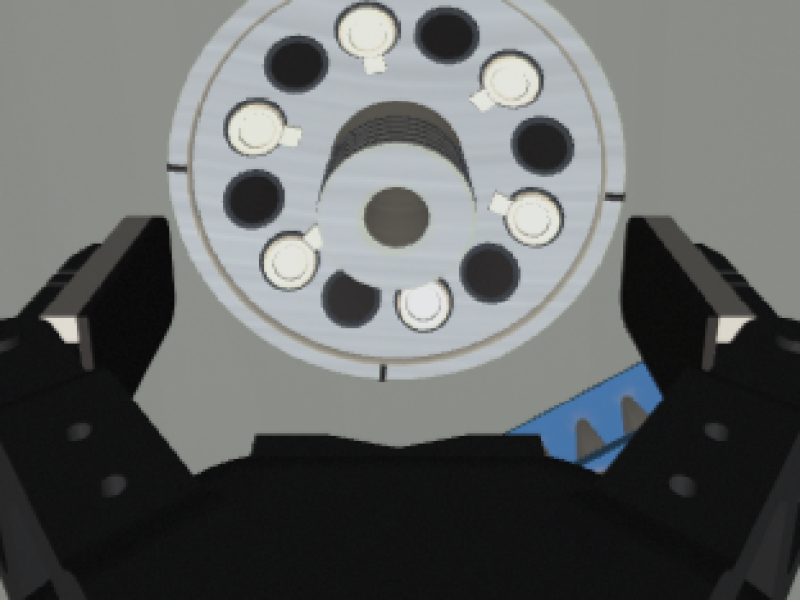

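The view shows the open fingers either side of the rotor, tip edges at (172,218) and (625,218), boss centred at (396,216). From the touch, the tips stand about 27 mm above the reported TCP at this width, so I go about 21 mm lower and close.

>>> step_arm --targets '[[[0, 0, 0], [0, 0, 6], 85], [[0, 0, 0], [0, 0, 6], 85], [[0, 0, 0], [0, 0, 6], 75], [[0, 0, 0], [0, 0, 3], 65], [[0, 0, 0], [0, 0, 0], 60]]'

```text
time: 7.05
tcp_pos: [0.5076, 0.3117, 0.0171]
ee_rot: [[-0.951, 0.308, -0.002], [0.308, 0.951, -0.001], [0.001, -0.002, -1.0]]
wrist_force: [-0.1, -0.3, -0.3]
gripper_width: 0.06
grasp_force: 0.0
```

>>> step_arm --targets '[[[0, 0, 0], [0, 0, 0], 50], [[0, 0, 0], [0, 0, 0], 40], [[0, 0, 0], [0, 0, 0], 37], [[0, 0, 0], [0, 0, 0], 34], [[0, 0, 0], [0, 0, 0], 25]]' --grip_force 60

```text
time: 7.47
tcp_pos: [0.5085, 0.3119, 0.019]
ee_rot: [[-0.951, 0.308, -0.0], [0.308, 0.951, -0.0], [-0.0, -0.0, -1.0]]
wrist_force: [-1.5, -1.5, 4.6]
gripper_width: 0.0316
grasp_force: 59.2
```

>>> step_arm --targets '[[[0, 0, 0], [0, 0, 0], 25], [[0, 0, 0], [0, 0, 0], 25], [[0, 0, 0], [0, 0, 0], 25]]'

```text
time: 7.72
tcp_pos: [0.5085, 0.3119, 0.019]
ee_rot: [[-0.951, 0.308, 0.0], [0.308, 0.951, -0.0], [-0.0, -0.0, -1.0]]
wrist_force: [-0.7, -2.2, 4.7]
gripper_width: 0.0315
grasp_force: 59.3
```

Grasped (31.5 mm, 59 N). Lift.

>>> step_arm --targets '[[[0, 0, 0], [0, 0, -10], 25], [[0, 0, 0], [0, 0, -30], 25], [[0, 0, 0], [0, 0, -40], 25], [[0, 0, 0], [0, 0, -40], 25], [[0, 0, 0], [0, 0, -25], 25]]' --grip_force 80

```text
time: 8.13
tcp_pos: [0.5094, 0.3128, 0.1675]
ee_rot: [[-0.951, 0.308, 0.003], [0.308, 0.951, 0.002], [-0.002, 0.003, -1.0]]
wrist_force: [1.5, 0.4, -3.6]
gripper_width: 0.0308
grasp_force: 80.5
```

>>> step_arm --targets '[[[0, 0, 0], [0, 0, -10], 25], [[0, 0, 0], [0, 0, 0], 25], [[0, 0, 0], [0, 0, 0], 25]]'

```text
time: 8.38
tcp_pos: [0.5075, 0.3118, 0.1723]
ee_rot: [[-0.952, 0.307, -0.001], [0.307, 0.952, -0.001], [0.001, -0.001, -1.0]]
wrist_force: [0.2, -0.7, -5.6]
gripper_width: 0.031
grasp_force: 80.5
```

>>> step_arm --targets '[[[0, 0, 0], [-4.5, -31.6, 0], 25], [[0, 0, 0], [-4.5, -31.6, 0], 25], [[0, 0, 0], [-4.5, -31.6, 0], 25], [[0, 0, 0], [-4.5, -31.6, 0], 25], [[0, 0, 0], [-4.5, -31.6, 0], 25]]'

```text
time: 8.8
tcp_pos: [0.4788, 0.1528, 0.1705]
ee_rot: [[-0.952, 0.307, -0.005], [0.307, 0.952, -0.003], [0.004, -0.004, -1.0]]
wrist_force: [0.1, -0.4, -3.9]
gripper_width: 0.0308
grasp_force: 80.7
```

>>> step_arm --targets '[[[0, 0, 0], [-4.5, -31.6, 0], 25], [[0, 0, 0], [-4.5, -31.6, 0], 25], [[0, 0, 0], [-4.5, -31.6, 0], 25], [[0, 0, 0], [-4.5, -31.6, 0], 25], [[0, 0, 0], [-4.5, -31.6, 0], 25]]'

```text
time: 9.22
tcp_pos: [0.4514, -0.0039, 0.1709]
ee_rot: [[-0.952, 0.307, -0.005], [0.307, 0.952, -0.001], [0.004, -0.003, -1.0]]
wrist_force: [1.0, -0.4, -3.8]
gripper_width: 0.0311
grasp_force: 80.7
```

>>> step_arm --targets '[[[0, 0, 0.08], [0, 0, 0], 25], [[0, 0, 0.08], [0, 0, 0], 25], [[0, 0, 0.08], [0, 0, 0], 25], [[0, 0, 0.079], [0, 0, 0], 25], [[0, 0, 0], [0, 0, 0], 25]]'

```text
time: 9.63
tcp_pos: [0.452, -0.0026, 0.1711]
ee_rot: [[-0.805, 0.593, -0.005], [0.593, 0.805, -0.001], [0.003, -0.004, -1.0]]
wrist_force: [-0.1, 0.8, -3.8]
gripper_width: 0.0313
grasp_force: 80.9
```

>>> step_arm --targets '[[[0, 0, 0], [0, 0, 0], 25], [[0, 0, 0], [0, 0, 0], 25], [[0, 0, 0], [0, 0, 0], 25]]'

```text
time: 9.88
tcp_pos: [0.4535, -0.0023, 0.1727]
ee_rot: [[-0.808, 0.589, -0.001], [0.589, 0.808, -0.0], [0.001, -0.001, -1.0]]
wrist_force: [0.0, -0.5, -3.8]
gripper_width: 0.0308
grasp_force: 80.8
```

```bash
python3 - <<'E'
from h import *
s=env.state();c=cam("wrist");np.save("w5.npy",np.array(c,dtype=object),allow_pickle=True);R=np.array(s["ee_rot"])
print(s["tcp_pos"].tolist(),s["wrist_force"],np.degrees(np.arctan2(R[1,1],R[0,1])),s["time"],s["joints"].round())
a=env.grab_frame("wrist");cv2.imwrite("pics/w5.png",a)
a=cv2.resize(a[84:384,56:456],(800,600),interpolation=3);cv2.imwrite("pics/w5b.png",a)
E
```

```text
[0.45346728289414584, -0.0023270303416313455, 0.17268970755035515] [ 0.0162407  -0.52673377 -3.79957602] 53.90066005255628 9.8833 [-27.   8.  21. 121.  -4.  51.  51.]
```

View pics/w5b.png

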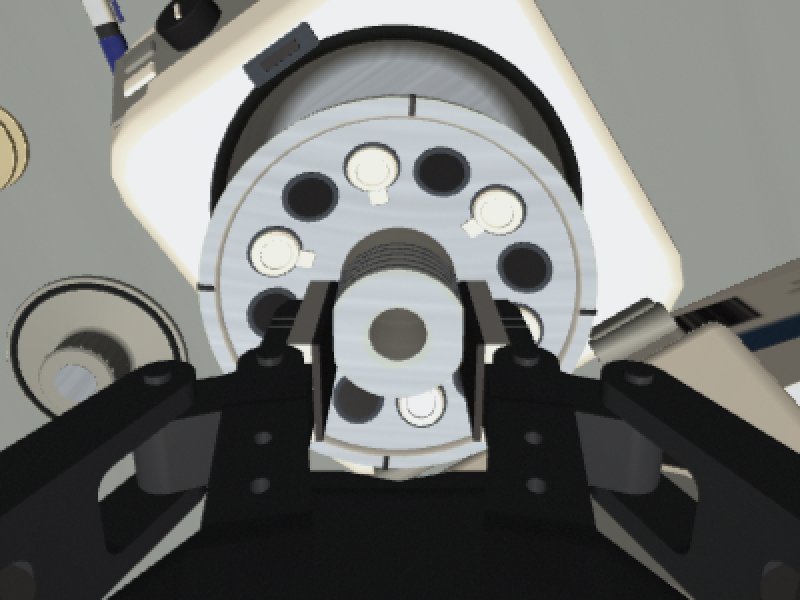

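In hand, the rotor's bore is at (398,333), with marks at (413,96–114), (200–213,287), (580–596,312) and (386,457–468). The cover is seen at left, about (95,345).

```bash
python3 - <<'E'
from h import *
c=np.load("w5.npy",allow_pickle=True)
g=lambda x,y,z: unproj(c,56+x/2,84+y/2,z)
z=.1937
P=np.array([g(413,105,z),g(588,312,z),g(386,462,z),g(206,287,z)]);C=P.mean(0)
print(C,np.linalg.norm(P-C,axis=1),np.degrees(np.arctan2(P[:,1]-C[1],P[:,0]-C[0])))
print("outer lr",(g(200,287,z)+g(596,312,z))/2, np.linalg.norm(g(200,287,z)-g(596,312,z)))
print("bore",g(398,333,.2157))
print("cover grip top",g(75,380,.029))
E
```

```text
[ 0.45399834 -0.00235477  0.1937    ] [0.05285907 0.05258993 0.05261854 0.05265475] [ 139.96067647   49.83163353  -39.96874829 -129.90643535]
outer lr [ 0.45423659 -0.00222689  0.1937    ] 0.10908553209616628
bore [ 0.45316988 -0.0018113   0.2157    ]
cover grip top [ 0.44117167 -0.23294463  0.029     ]
```

Rotor axis and spindle agree to 0.3 mm and the slot lines up with the pin angle. Lowering.

>>> step_arm --targets '[[[0, 0, 0], [0, 0, 12], 25], [[0, 0, 0], [0, 0, 14], 25], [[0, 0, 0], [0, 0, 12], 25], [[0, 0, 0], [0, 0, 0], 25], [[0, 0, 0], [0, 0, 0], 25]]'

```text
time: 10.35
tcp_pos: [0.4535, -0.0024, 0.1351]
ee_rot: [[-0.807, 0.59, -0.001], [0.59, 0.807, -0.0], [0.001, -0.001, -1.0]]
wrist_force: [-0.6, -0.2, -2.5]
gripper_width: 0.0311
grasp_force: 80.9
```

>>> step_arm --targets '[[[0, 0, 0], [0, 0, 0], 25], [[0, 0, 0], [0, 0, 0], 25]]'

```text
time: 10.52
tcp_pos: [0.4547, -0.0022, 0.1362]
ee_rot: [[-0.807, 0.59, 0.001], [0.59, 0.807, 0.0], [-0.001, 0.001, -1.0]]
wrist_force: [-0.4, -0.2, -4.4]
gripper_width: 0.0308
grasp_force: 80.9
```

>>> step_arm --targets '[[[0, 0, 0], [0.8, -1.1, 0], 25], [[0, 0, 0], [0, 0, 2], 25], [[0, 0, 0], [0, 0, 2], 25], [[0, 0, 0], [0, 0, 0], 25], [[0, 0, 0], [0, 0, 0], 25]]'

```text
time: 10.93
tcp_pos: [0.4526, -0.0027, 0.1313]
ee_rot: [[-0.807, 0.591, -0.0], [0.591, 0.807, -0.0], [0.0, -0.0, -1.0]]
wrist_force: [0.6, -0.3, -3.9]
gripper_width: 0.0307
grasp_force: 80.9
```

>>> step_arm --targets '[[[0, 0, 0], [-0.6, 0.5, 1.5], 25], [[0, 0, 0], [0, 0, 1.5], 25], [[0, 0, 0], [0, 0, 1.5], 25], [[0, 0, 0], [0, 0, 1.5], 25], [[0, 0, 0], [0, 0, 0], 25]]'

```text
time: 11.35
tcp_pos: [0.4532, -0.0027, 0.125]
ee_rot: [[-0.807, 0.591, -0.001], [0.591, 0.807, -0.0], [0.0, -0.0, -1.0]]
wrist_force: [0.2, 0.4, -4.9]
gripper_width: 0.0311
grasp_force: 80.9
```

>>> step_arm --targets '[[[0, 0, 0], [0, 0, 2], 25], [[0, 0, 0], [0, 0, 2], 25], [[0, 0, 0], [0, 0, 2], 25], [[0, 0, 0], [0, 0, 0], 25]]'

```text
time: 11.68
tcp_pos: [0.4532, -0.0027, 0.119]
ee_rot: [[-0.807, 0.591, -0.001], [0.591, 0.807, -0.0], [0.001, -0.001, -1.0]]
wrist_force: [-0.3, 0.3, -4.2]
gripper_width: 0.0309
grasp_force: 80.9
```

>>> step_arm --targets '[[[0, 0, 0], [0, 0, 0], 25]]'

```text
time: 11.77
tcp_pos: [0.4533, -0.0027, 0.1192]
ee_rot: [[-0.807, 0.591, -0.0], [0.591, 0.807, -0.0], [0.0, -0.0, -1.0]]
wrist_force: [0.6, 0.3, -3.4]
gripper_width: 0.0312
grasp_force: 80.9
```

On the spindle, no side force. Continue down to just over the pin.

>>> step_arm --targets '[[[0, 0, 0], [0, 0, 2.5], 25], [[0, 0, 0], [0, 0, 2.5], 25], [[0, 0, 0], [0, 0, 2.5], 25], [[0, 0, 0], [0, 0, 2.5], 25], [[0, 0, 0], [0, 0, 0], 25]]'

```text
time: 12.18
tcp_pos: [0.4531, -0.0027, 0.1088]
ee_rot: [[-0.807, 0.591, -0.001], [0.591, 0.807, -0.0], [0.001, -0.001, -1.0]]
wrist_force: [-0.1, 0.3, -4.6]
gripper_width: 0.0313
grasp_force: 80.9
```

>>> step_arm --targets '[[[0, 0, 0], [0, 0, 2.5], 25], [[0, 0, 0], [0, 0, 2.5], 25], [[0, 0, 0], [0, 0, 2.5], 25], [[0, 0, 0], [0, 0, 2.5], 25], [[0, 0, 0], [0, 0, 0], 25]]'

```text
time: 12.6
tcp_pos: [0.4531, -0.0027, 0.0989]
ee_rot: [[-0.807, 0.591, -0.001], [0.591, 0.807, -0.0], [0.001, -0.001, -1.0]]
wrist_force: [-0.6, -0.1, -3.5]
gripper_width: 0.031
grasp_force: 80.9
```

>>> step_arm --targets '[[[0, 0, 0], [0, 0, 0], 25], [[0, 0, 0], [0, 0, 0], 25]]'

```text
time: 12.77
tcp_pos: [0.4535, -0.0027, 0.0994]
ee_rot: [[-0.807, 0.591, -0.0], [0.591, 0.807, -0.0], [0.0, -0.0, -1.0]]
wrist_force: [0.1, 0.1, -4.4]
gripper_width: 0.0309
grasp_force: 80.9
```

>>> step_arm --targets '[[[0, 0, 0], [0, 0, 2], 25], [[0, 0, 0], [0, 0, 2], 25], [[0, 0, 0], [0, 0, 2], 25], [[0, 0, 0], [0, 0, 1], 25], [[0, 0, 0], [0, 0, 1], 25]]'

```text
time: 13.18
tcp_pos: [0.4534, -0.0027, 0.0912]
ee_rot: [[-0.807, 0.591, -0.0], [0.591, 0.807, -0.0], [0.0, -0.0, -1.0]]
wrist_force: [0.1, -0.4, -4.3]
gripper_width: 0.0309
grasp_force: 80.9
```

>>> step_arm --targets '[[[0, 0, 0], [0, 0, 0.7], 25], [[0, 0, 0], [0, 0, 0.7], 25], [[0, 0, 0], [0, 0, 0], 25]]'

```text
time: 13.43
tcp_pos: [0.4534, -0.0027, 0.0899]
ee_rot: [[-0.807, 0.591, -0.0], [0.591, 0.807, -0.0], [0.0, -0.0, -1.0]]
wrist_force: [0.9, -0.8, -4.2]
gripper_width: 0.0309
grasp_force: 80.9
```

>>> step_arm --targets '[[[0, 0, 0], [0, 0, 0.7], 25], [[0, 0, 0], [0, 0, 0.7], 25], [[0, 0, 0], [0, 0, 0], 25]]'

```text
time: 13.68
tcp_pos: [0.4534, -0.0027, 0.0885]
ee_rot: [[-0.807, 0.591, -0.0], [0.591, 0.807, 0.0], [0.0, -0.0, -1.0]]
wrist_force: [-1.1, 0.4, -4.0]
gripper_width: 0.0309
grasp_force: 80.9
```

>>> step_arm --targets '[[[0, 0, 0], [0, 0, 1], 25], [[0, 0, 0], [0, 0, 1], 25], [[0, 0, 0], [0, 0, 0.7], 25], [[0, 0, 0], [0, 0, 0], 25]]'

```text
time: 14.02
tcp_pos: [0.4534, -0.0027, 0.0857]
ee_rot: [[-0.807, 0.591, -0.0], [0.591, 0.807, -0.0], [0.0, -0.0, -1.0]]
wrist_force: [0.3, 0.3, -4.5]
gripper_width: 0.0313
grasp_force: 80.9
```

>>> step_arm --targets '[[[0, 0, 0], [0, 0, 0.6], 25], [[0, 0, 0], [0, 0, 0.6], 25], [[0, 0, 0], [0, 0, 0], 25]]'

```text
time: 14.27
tcp_pos: [0.4534, -0.0027, 0.0846]
ee_rot: [[-0.807, 0.591, -0.0], [0.591, 0.807, -0.0], [0.0, -0.0, -1.0]]
wrist_force: [-0.3, 0.6, -3.4]
gripper_width: 0.0309
grasp_force: 80.9
```

>>> step_arm --targets '[[[0, 0, 0], [0, 0, 0.6], 25], [[0, 0, 0], [0, 0, 0.6], 25], [[0, 0, 0], [0, 0, 0], 25]]'

```text
time: 14.52
tcp_pos: [0.4536, -0.0027, 0.0836]
ee_rot: [[-0.807, 0.591, 0.0], [0.591, 0.807, 0.0], [-0.0, 0.0, -1.0]]
wrist_force: [-1.5, 0.2, -1.4]
gripper_width: 0.0307
grasp_force: 81.2
```

Contact with the disc at the home height (TCP 0.0836, versus 0.091 if on the pin), so the pin is in the slot. Release and rise.

>>> step_arm --targets '[[[0, 0, 0], [0, 0, 0], 36], [[0, 0, 0], [0, 0, 0], 45], [[0, 0, 0], [0, 0, 0], 60], [[0, 0, 0], [0, 0, 0], 60], [[0, 0, 0], [0, 0, 0], 60]]'

```text
time: 14.93
tcp_pos: [0.4537, -0.0026, 0.0836]
ee_rot: [[-0.807, 0.591, 0.0], [0.591, 0.807, 0.0], [-0.0, 0.0, -1.0]]
wrist_force: [-0.5, 0.6, 0.2]
gripper_width: 0.0602
grasp_force: 0.0
```

>>> step_arm --targets '[[[0, 0, 0], [0, 0, -10], 60], [[0, 0, 0], [0, 0, -20], 70], [[0, 0, 0], [0, 0, -30], 85], [[0, 0, 0], [0, 0, -30], 85], [[0, 0, 0], [0, 0, -20], 85]]'

```text
time: 15.35
tcp_pos: [0.4543, -0.003, 0.1967]
ee_rot: [[-0.807, 0.591, 0.003], [0.591, 0.807, 0.0], [-0.002, 0.002, -1.0]]
wrist_force: [0.4, 0.4, 0.1]
gripper_width: 0.0851
grasp_force: 0.0
```

>>> step_arm --targets '[[[0, 0, 0], [0, 0, 0], 85], [[0, 0, 0], [0, 0, 0], 85], [[0, 0, 0], [0, 0, 0], 85]]'

```text
time: 15.6
tcp_pos: [0.453, -0.0027, 0.1933]
ee_rot: [[-0.807, 0.591, -0.0], [0.591, 0.807, 0.0], [0.0, -0.0, -1.0]]
wrist_force: [-0.3, 0.3, 1.0]
gripper_width: 0.0845
grasp_force: 0.0
```

```bash
python3 - <<'E'
from h import *
s=env.state();c=cam("wrist");np.save("w6.npy",np.array(c,dtype=object),allow_pickle=True);R=np.array(s["ee_rot"])
print(s["tcp_pos"].tolist(),s["wrist_force"],np.degrees(np.arctan2(R[1,1],R[0,1])),s["time"],s["gripper_width"])
a=env.grab_frame("wrist");cv2.imwrite("pics/w6.png",a)
a=cv2.resize(a[84:384,0:400],(800,600),interpolation=3);cv2.imwrite("pics/w6b.png",a)
E
```

```text
[0.45299009725582806, -0.0027025392855578134, 0.19328934360611427] [-0.29376647  0.29823405  0.97425326] 53.8037002647797 15.6 0.0845411114476105
```

View pics/w6b.png

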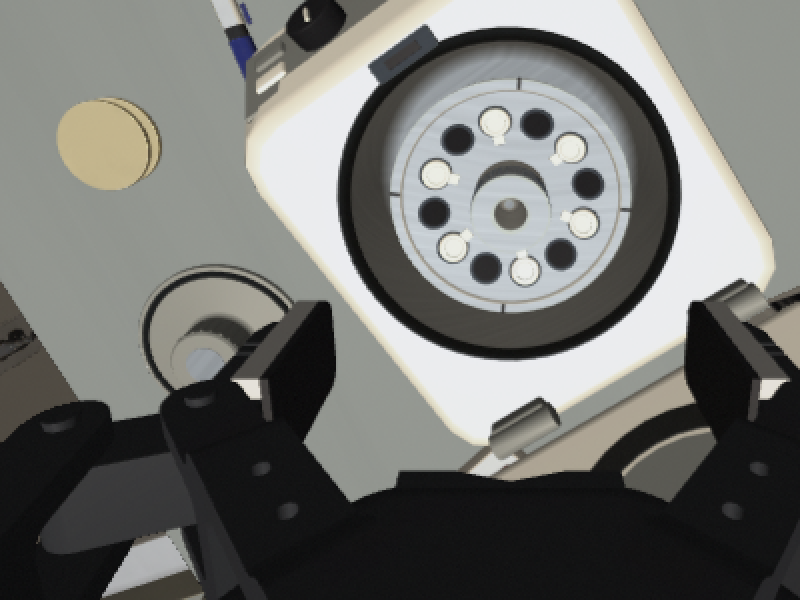

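Rotor sits level in the bowl: bore at (511,213), rim extremes (390,195) and (632,211), marks (519,79) and (503,313). The cover grip at left is partly visible.

```bash
python3 - <<'E'
from h import *
c=np.load("w6.npy",allow_pickle=True)
g=lambda x,y,z: unproj(c,x/2,84+y/2,z)
for z in(.105,.112):
  P=np.array([g(519,79,z),g(632,211,z),g(503,313,z),g(390,194,z)]);C=P.mean(0)
  print(z,C,np.linalg.norm(P-C,axis=1),np.degrees(np.arctan2(P[:,1]-C[1],P[:,0]-C[0])))
print("bore",g(511,213,.127))
# top and scene pixel of rotor boss for reference
s=env.state();R=np.array(s["ee_rot"]);d=np.array([.443,-.233,.2])-s["tcp_pos"];print("to cover, tool mm",R.T@d*1000)
E
```

```text
0.105 [ 0.45446046 -0.0028152   0.105     ] [0.05483234 0.05526903 0.05475433 0.05485745] [ 140.33420988   49.69247323  -40.09562626 -130.22925666]
0.112 [ 0.45298745 -0.00176243  0.112     ] [0.05335187 0.05377677 0.05327597 0.05337631] [ 140.33420988   49.69247323  -40.09562626 -130.22925666]
bore [ 0.45351291 -0.00219716  0.127     ]
to cover, tool mm [-128.1833211  -191.55047243   -7.11812273]
```

>>> step_arm --targets '[[[0, 0, 0], [-17.2, -32, 0], 85], [[0, 0, 0], [-17.2, -32, 0], 85], [[0, 0, 0], [-17.2, -32, 0], 85], [[0, 0, 0], [-17.2, -32, 0], 85], [[0, 0, 0], [-17.2, -32, 0], 85]]'

```text
time: 16.07
tcp_pos: [0.427, -0.1839, 0.1925]
ee_rot: [[-0.807, 0.59, -0.002], [0.59, 0.807, 0.0], [0.002, -0.001, -1.0]]
wrist_force: [-0.1, -0.3, -0.3]
gripper_width: 0.0848
grasp_force: 0.0
```

>>> step_arm --targets '[[[0, 0, 0], [-17.2, -32, 0], 85], [[0, 0, 0], [0, 0, 0], 85], [[0, 0, 0], [0, 0, 0], 85], [[0, 0, 0], [0, 0, 0], 85]]'

```text
time: 16.4
tcp_pos: [0.4228, -0.2179, 0.1925]
ee_rot: [[-0.807, 0.591, -0.002], [0.591, 0.807, 0.001], [0.002, -0.001, -1.0]]
wrist_force: [0.1, 0.3, -0.1]
gripper_width: 0.0851
grasp_force: 0.0
```

```bash
python3 - <<'E'
from h import *
s=env.state();c=cam("wrist");np.save("w7.npy",np.array(c,dtype=object),allow_pickle=True);R=np.array(s["ee_rot"])
print(s["tcp_pos"].tolist(),s["wrist_force"],np.degrees(np.arctan2(R[1,1],R[0,1])),s["time"],s["gripper_width"])
a=env.grab_frame("wrist");cv2.imwrite("pics/w7.png",a)
u,v=proj(c,[.443,-.233,.01]);x0=int(np.clip(u-100,0,312));y0=int(np.clip(v-75,0,234));print(x0,y0)
cv2.imwrite("pics/w7b.png",cv2.resize(a[y0:y0+150,x0:x0+200],(800,600),interpolation=3))
E
```

```text
[0.4227802501008166, -0.2178716098711203, 0.19250812142738796] [ 0.09934961  0.29220854 -0.09757281] 53.785368112429204 16.4 0.08505181304629035
154 110
```

View pics/w7b.png

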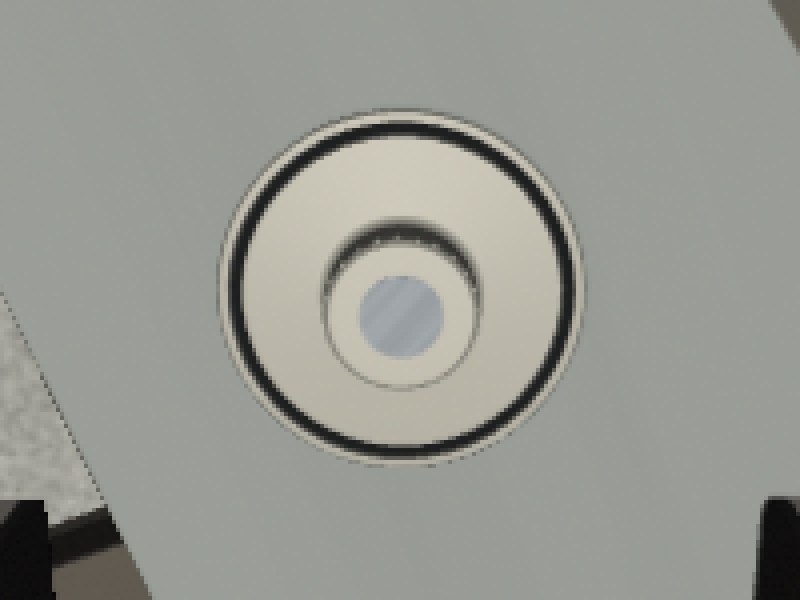

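The cover's outline spans x 218–585, y 108–466, with the disc on the grip top centred at (402,316); the fingers are clear of it.

```bash
python3 - <<'E'
from h import *
c=np.load("w7.npy",allow_pickle=True)
g=lambda x,y,z: unproj(c,154+x/4,110+y/4,z)
z=.004
print((g(218,287,z)+g(585,287,z))/2,np.linalg.norm(g(218,287,z)-g(585,287,z)),(g(401,108,z)+g(401,466,z))/2,np.linalg.norm(g(401,108,z)-g(401,466,z)))
z=.029
print(g(402,316,z),(g(401,240,z)+g(401,388,z))/2,(g(328,316,z)+g(475,316,z))/2)
s=env.state();R=np.array(s["ee_rot"]);
for p in ([.4425,-.2325,.1],):print(R.T@(np.array(p)-s["tcp_pos"])*1000)
E
```

```text
[ 0.44049379 -0.23150914  0.004     ] 0.1150878944968249 [ 0.44232104 -0.2330248   0.004     ] 0.11572287128940059
[ 0.44276273 -0.2329094   0.029     ] [ 0.44240793 -0.23301392  0.029     ] [ 0.44267513 -0.23302942  0.029     ]
[-24.79073825  -0.84183689  92.61295376]
```

>>> step_arm --targets '[[[0, 0, 0], [-12.5, -0.6, 30], 85], [[0, 0, 0], [-12.5, -0.6, 35], 85], [[0, 0, 0], [0, 0, 35], 85], [[0, 0, 0], [0, 0, 35], 85], [[0, 0, 0], [0, 0, 15], 85]]'

```text
time: 16.87
tcp_pos: [0.4409, -0.2312, 0.0393]
ee_rot: [[-0.809, 0.588, -0.006], [0.588, 0.809, 0.002], [0.006, -0.002, -1.0]]
wrist_force: [-0.3, -0.3, 1.4]
gripper_width: 0.0848
grasp_force: 0.0
```

>>> step_arm --targets '[[[0, 0, 0], [0, 0, 10], 85], [[0, 0, 0], [0, 0, 0], 85], [[0, 0, 0], [0, 0, 0], 85], [[0, 0, 0], [0, 0, 0], 85]]'

```text
time: 17.2
tcp_pos: [0.444, -0.2342, 0.0347]
ee_rot: [[-0.807, 0.59, 0.002], [0.59, 0.807, -0.0], [-0.002, 0.001, -1.0]]
wrist_force: [0.3, 0.1, 0.2]
gripper_width: 0.0853
grasp_force: 0.0
```

>>> step_arm --targets '[[[0, 0, 0], [1.9, 0, 8], 85], [[0, 0, 0], [0, 0, 10], 85], [[0, 0, 0], [0, 0, 8], 85], [[0, 0, 0], [0, 0, 4], 85], [[0, 0, 0], [0, 0, 0], 85]]'

```text
time: 17.62
tcp_pos: [0.4405, -0.2328, 0.0024]
ee_rot: [[-0.807, 0.591, -0.002], [0.591, 0.807, 0.001], [0.002, -0.001, -1.0]]
wrist_force: [-0.0, -0.3, -0.4]
gripper_width: 0.0852
grasp_force: 0.0
```

>>> step_arm --targets '[[[0, 0, 0], [0, 0, 0], 85], [[0, 0, 0], [0, 0, 0], 85]]'

```text
time: 17.78
tcp_pos: [0.4414, -0.2334, 0.0035]
ee_rot: [[-0.807, 0.591, 0.0], [0.591, 0.807, -0.0], [-0.0, -0.0, -1.0]]
wrist_force: [-0.1, -0.3, -0.2]
gripper_width: 0.0848
grasp_force: 0.0
```

>>> step_arm --targets '[[[0, 0, 0], [-0.6, 1, 5], 85], [[0, 0, 0], [0, 0, 5], 85], [[0, 0, 0], [0, 0, 5], 85], [[0, 0, 0], [0, 0, 4], 85], [[0, 0, 0], [0, 0, 0], 85]]'

```text
time: 18.2
tcp_pos: [0.4417, -0.2324, -0.0165]
ee_rot: [[-0.807, 0.591, -0.001], [0.591, 0.807, 0.001], [0.002, -0.0, -1.0]]
wrist_force: [-0.1, 0.3, 0.6]
gripper_width: 0.0847
grasp_force: 0.0
```

>>> step_arm --targets '[[[0, 0, 0], [0, 0, 0], 85], [[0, 0, 0], [0, 0, 0], 75], [[0, 0, 0], [0, 0, 0], 65]]' --grip_force 40

```text
time: 18.45
tcp_pos: [0.4425, -0.2328, -0.0154]
ee_rot: [[-0.807, 0.591, 0.0], [0.591, 0.807, -0.0], [-0.0, 0.0, -1.0]]
wrist_force: [-0.1, 0.2, -0.5]
gripper_width: 0.0655
grasp_force: 0.0
```

>>> step_arm --targets '[[[0, 0, 0], [0, 0, 0], 58], [[0, 0, 0], [0, 0, 0], 52], [[0, 0, 0], [0, 0, 0], 48], [[0, 0, 0], [0, 0, 0], 44], [[0, 0, 0], [0, 0, 0], 38]]'

```text
time: 18.87
tcp_pos: [0.4424, -0.2328, -0.0151]
ee_rot: [[-0.807, 0.591, 0.0], [0.591, 0.807, 0.0], [-0.0, 0.0, -1.0]]
wrist_force: [-1.4, 0.3, 5.8]
gripper_width: 0.0444
grasp_force: 39.9
```

>>> step_arm --targets '[[[0, 0, 0], [0, 0, 0], 38], [[0, 0, 0], [0, 0, 0], 38]]'

```text
time: 19.03
tcp_pos: [0.4424, -0.2328, -0.0151]
ee_rot: [[-0.807, 0.591, 0.0], [0.591, 0.807, 0.0], [-0.0, 0.0, -1.0]]
wrist_force: [-1.7, 0.8, 6.5]
gripper_width: 0.0441
grasp_force: 39.9
```

>>> step_arm --targets '[[[0, 0, 0], [0, 0, -8], 38], [[0, 0, 0], [0, 0, -25], 38], [[0, 0, 0], [0, 0, -38], 38], [[0, 0, 0], [0, 0, -40], 38], [[0, 0, 0], [0, 0, -30], 38]]' --grip_force 50

```text
time: 19.45
tcp_pos: [0.4423, -0.2332, 0.1282]
ee_rot: [[-0.806, 0.591, 0.001], [0.591, 0.806, -0.001], [-0.001, 0.0, -1.0]]
wrist_force: [0.8, -0.1, -1.4]
gripper_width: 0.044
grasp_force: 51.5
```

>>> step_arm --targets '[[[0, 0, 0], [0, 0, -25], 38], [[0, 0, 0], [0, 0, 0], 38], [[0, 0, 0], [0, 0, 0], 38], [[0, 0, 0], [0, 0, 0], 38]]'

```text
time: 19.78
tcp_pos: [0.4417, -0.2321, 0.1499]
ee_rot: [[-0.807, 0.59, -0.001], [0.59, 0.807, 0.001], [0.001, 0.0, -1.0]]
wrist_force: [-0.5, 0.4, -2.2]
gripper_width: 0.0436
grasp_force: 51.5
```

>>> step_arm --targets '[[[0, 0, 0], [15.7, 24.1, 0], 38], [[0, 0, 0], [15.7, 24.1, 0], 38], [[0, 0, 0], [15.7, 24.1, 0], 38], [[0, 0, 0], [15.7, 24.1, 0], 38]]'

```text
time: 20.12
tcp_pos: [0.447, -0.1166, 0.1488]
ee_rot: [[-0.806, 0.591, -0.004], [0.591, 0.806, -0.0], [0.003, -0.002, -1.0]]
wrist_force: [0.4, 0.3, -1.5]
gripper_width: 0.0442
grasp_force: 51.5
```

>>> step_arm --targets '[[[0, 0, 0], [15.7, 24.1, 0], 38], [[0, 0, 0], [15.7, 24.1, 0], 38], [[0, 0, 0], [15.7, 24.1, 0], 38], [[0, 0, 0], [15.7, 24.1, 0], 38]]'

```text
time: 20.45
tcp_pos: [0.4533, -0.0018, 0.1489]
ee_rot: [[-0.807, 0.591, -0.003], [0.591, 0.807, -0.001], [0.002, -0.003, -1.0]]
wrist_force: [-0.2, 0.9, -1.2]
gripper_width: 0.0438
grasp_force: 51.5
```

>>> step_arm --targets '[[[0, 0, 0], [0, 0, 0], 38], [[0, 0, 0], [0, 0, 0], 38], [[0, 0, 0], [0, 0, 0], 38], [[0, 0, 0], [0, 0, 0], 38]]'

```text
time: 20.78
tcp_pos: [0.4541, -0.0042, 0.1497]
ee_rot: [[-0.806, 0.592, -0.002], [0.592, 0.806, -0.001], [0.001, -0.002, -1.0]]
wrist_force: [-0.2, -1.0, -1.1]
gripper_width: 0.0441
grasp_force: 51.6
```

```bash
python3 - <<'E'
from h import *
s=env.state();c=cam("wrist")
print(s["tcp_pos"].tolist(),s["wrist_force"],s["time"])
a=env.grab_frame("wrist");cv2.imwrite("pics/w8.png",a)
# predicted dark O-ring/cover outline: blue-grey disc on grip top; find its centroid
zt=.029+.0151+s["tcp_pos"][2]
u,v=proj(c,[s["tcp_pos"][0],s["tcp_pos"][1],zt]);print("pred",u,v)
h=a.astype(int);m=((h[:,:,0]-h[:,:,2])>8).astype(np.uint8);m[:, :int(u)-25]=0;m[:,int(u)+25:]=0;m[:int(v)-25]=0;m[int(v)+25:]=0
n,l,st,ce=cv2.connectedComponentsWithStats(m);i=1+st[1:,4].argmax();print(st[i],ce[i],unproj(c,*ce[i],zt))
E
```

```text
[0.45413430846026004, -0.004232714356252666, 0.1497270181165634] [-0.19306249 -1.01529062 -1.06361281] 20.7833
pred 254.46103038572608 252.59386905425654
[ 229  229   50   47 1746] [254.40263459 251.88717068] [ 0.45382093 -0.00403726  0.19382702]
```

>>> step_arm --targets '[[[0, 0, 0], [0.9, 1.2, 8], 38], [[0, 0, 0], [0, 0, 10], 38], [[0, 0, 0], [0, 0, 8], 38], [[0, 0, 0], [0, 0, 6], 38], [[0, 0, 0], [0, 0, 0], 38]]'

```text
time: 21.25
tcp_pos: [0.4536, -0.0018, 0.1168]
ee_rot: [[-0.807, 0.591, -0.003], [0.591, 0.807, -0.001], [0.002, -0.003, -1.0]]
wrist_force: [-0.7, -0.5, -1.5]
gripper_width: 0.0439
grasp_force: 51.6
```

>>> step_arm --targets '[[[0, 0, 0], [0, 0, 0], 38], [[0, 0, 0], [0, 0, 0], 38], [[0, 0, 0], [0, 0, 0], 38]]'

```text
time: 21.5
tcp_pos: [0.4552, -0.0014, 0.1188]
ee_rot: [[-0.807, 0.591, 0.001], [0.591, 0.807, 0.0], [-0.0, 0.001, -1.0]]
wrist_force: [0.7, -0.5, -1.5]
gripper_width: 0.0437
grasp_force: 51.6
```

>>> step_arm --targets '[[[0, 0, 0], [0.2, -1.7, 1], 38], [[0, 0, 0], [0, 0, 1], 38], [[0, 0, 0], [0, 0, 1], 38], [[0, 0, 0], [0, 0, 0], 38], [[0, 0, 0], [0, 0, 0], 38]]'

```text
time: 21.92
tcp_pos: [0.4536, -0.0027, 0.1155]
ee_rot: [[-0.807, 0.591, -0.0], [0.591, 0.807, 0.0], [0.0, -0.0, -1.0]]
wrist_force: [0.0, 0.1, -0.8]
gripper_width: 0.0436
grasp_force: 51.6
```

>>> step_arm --targets '[[[0, 0, 0], [0, 0, 0], 38]]'

```text
time: 22.0
tcp_pos: [0.4537, -0.0027, 0.1155]
ee_rot: [[-0.807, 0.591, 0.0], [0.591, 0.807, 0.0], [0.0, 0.0, -1.0]]
wrist_force: [-0.1, -0.0, -0.1]
gripper_width: 0.044
grasp_force: 51.6
```

Centred. Lowering slowly past the boss top with a force check.

>>> step_arm --targets '[[[0, 0, 0], [0, 0, 1], 38], [[0, 0, 0], [0, 0, 1], 38], [[0, 0, 0], [0, 0, 1], 38], [[0, 0, 0], [0, 0, 1], 38], [[0, 0, 0], [0, 0, 0], 38]]'

```text
time: 22.42
tcp_pos: [0.4535, -0.0027, 0.1113]
ee_rot: [[-0.807, 0.591, -0.0], [0.591, 0.807, -0.0], [0.0, -0.0, -1.0]]
wrist_force: [-0.2, 0.7, -1.7]
gripper_width: 0.0437
grasp_force: 51.6
```

>>> step_arm --targets '[[[0, 0, 0], [0, 0, 1], 38], [[0, 0, 0], [0, 0, 1], 38], [[0, 0, 0], [0, 0, 1], 38], [[0, 0, 0], [0, 0, 0], 38]]'

```text
time: 22.75
tcp_pos: [0.4535, -0.0027, 0.1083]
ee_rot: [[-0.807, 0.591, -0.0], [0.591, 0.807, -0.0], [0.0, -0.0, -1.0]]
wrist_force: [-0.0, -0.6, -1.4]
gripper_width: 0.044
grasp_force: 51.6
```

>>> step_arm --targets '[[[0, 0, 0], [0, 0, 1.5], 38], [[0, 0, 0], [0, 0, 1.5], 38], [[0, 0, 0], [0, 0, 1.5], 38], [[0, 0, 0], [0, 0, 1.5], 38], [[0, 0, 0], [0, 0, 0], 38]]'

```text
time: 23.17
tcp_pos: [0.4534, -0.0028, 0.1021]
ee_rot: [[-0.807, 0.591, -0.001], [0.591, 0.807, -0.0], [0.0, -0.001, -1.0]]
wrist_force: [-0.6, 0.3, -1.3]
gripper_width: 0.0438
grasp_force: 51.6
```

>>> step_arm --targets '[[[0, 0, 0], [0, 0, 1.5], 38], [[0, 0, 0], [0, 0, 1.5], 38], [[0, 0, 0], [0, 0, 1.5], 38], [[0, 0, 0], [0, 0, 1.5], 38], [[0, 0, 0], [0, 0, 0], 38]]'

```text
time: 23.58
tcp_pos: [0.4535, -0.0027, 0.0962]
ee_rot: [[-0.807, 0.591, -0.0], [0.591, 0.807, -0.0], [0.0, -0.0, -1.0]]
wrist_force: [0.1, -0.3, -1.7]
gripper_width: 0.0439
grasp_force: 51.6
```

>>> step_arm --targets '[[[0, 0, 0], [0, 0, 1.5], 38], [[0, 0, 0], [0, 0, 1.5], 38], [[0, 0, 0], [0, 0, 1], 38], [[0, 0, 0], [0, 0, 0], 38]]'

```text
time: 23.92
tcp_pos: [0.4536, -0.0027, 0.0923]
ee_rot: [[-0.807, 0.591, -0.0], [0.591, 0.807, -0.0], [0.0, -0.0, -1.0]]
wrist_force: [-0.6, 0.1, -2.0]
gripper_width: 0.0439
grasp_force: 51.6
```

>>> step_arm --targets '[[[0, 0, 0], [0, 0, 0.8], 38], [[0, 0, 0], [0, 0, 0.8], 38], [[0, 0, 0], [0, 0, 0.6], 38], [[0, 0, 0], [0, 0, 0], 38]]'

```text
time: 24.25
tcp_pos: [0.4536, -0.0027, 0.0902]
ee_rot: [[-0.807, 0.591, -0.0], [0.591, 0.807, -0.0], [0.0, -0.0, -1.0]]
wrist_force: [0.2, 0.0, -1.8]
gripper_width: 0.0441
grasp_force: 51.6
```

>>> step_arm --targets '[[[0, 0, 0], [0, 0, 0.5], 38], [[0, 0, 0], [0, 0, 0.5], 38], [[0, 0, 0], [0, 0, 0], 38], [[0, 0, 0], [0, 0, 0], 38]]'

```text
time: 24.58
tcp_pos: [0.4537, -0.0027, 0.0893]
ee_rot: [[-0.807, 0.591, -0.0], [0.591, 0.807, -0.0], [0.0, -0.0, -1.0]]
wrist_force: [0.5, 0.8, -1.9]
gripper_width: 0.0439
grasp_force: 51.6
```

>>> step_arm --targets '[[[0, 0, 0], [0, 0, 0.5], 38], [[0, 0, 0], [0, 0, 0.5], 38], [[0, 0, 0], [0, 0, 0], 38], [[0, 0, 0], [0, 0, 0], 38]]'

```text
time: 24.92
tcp_pos: [0.4538, -0.0027, 0.0884]
ee_rot: [[-0.807, 0.591, 0.0], [0.591, 0.807, 0.0], [0.0, 0.0, -1.0]]
wrist_force: [0.2, -0.6, 2.1]
gripper_width: 0.044
grasp_force: 52.0
```

Contact on the rim (about 4 N change). Release, rise straight up and check.

>>> step_arm --targets '[[[0, 0, 0], [0, 0, 0], 47], [[0, 0, 0], [0, 0, 0], 55], [[0, 0, 0], [0, 0, 0], 65], [[0, 0, 0], [0, 0, 0], 70], [[0, 0, 0], [0, 0, 0], 70]]'

```text
time: 25.33
tcp_pos: [0.4538, -0.0027, 0.0883]
ee_rot: [[-0.807, 0.591, 0.0], [0.591, 0.807, -0.0], [-0.0, 0.0, -1.0]]
wrist_force: [0.8, -0.1, -0.7]
gripper_width: 0.0701
grasp_force: 0.0
```

>>> step_arm --targets '[[[0, 0, 0], [0, 0, -10], 70], [[0, 0, 0], [0, 0, -20], 80], [[0, 0, 0], [0, 0, -30], 85], [[0, 0, 0], [0, 0, -30], 85], [[0, 0, 0], [0, 0, -20], 85]]'

```text
time: 25.75
tcp_pos: [0.4546, -0.0031, 0.2014]
ee_rot: [[-0.806, 0.591, 0.003], [0.591, 0.806, 0.0], [-0.002, 0.002, -1.0]]
wrist_force: [0.9, -1.3, -0.3]
gripper_width: 0.0852
grasp_force: 0.0
```

>>> step_arm --targets '[[[0, 0, 0], [0, 0, 0], 85], [[0, 0, 0], [0, 0, 0], 85], [[0, 0, 0], [0, 0, 0], 85], [[0, 0, 0], [0, 0, 0], 85]]'

```text
time: 26.08
tcp_pos: [0.4528, -0.0028, 0.1974]
ee_rot: [[-0.807, 0.591, -0.002], [0.591, 0.807, -0.0], [0.001, -0.001, -1.0]]
wrist_force: [-0.4, -0.5, 0.3]
gripper_width: 0.0849
grasp_force: 0.0
```

```bash
python3 - <<'E'
from h import *
s=env.state();c=cam("wrist");print(s["tcp_pos"].tolist(),s["wrist_force"],s["time"],s["gripper_width"])
a=env.grab_frame("wrist");cv2.imwrite("pics/w9.png",a)
# dark O-ring of the cover: fit ellipse, compare with the bowl's dark rim; fit grip-top disc
u,v=proj(c,[.4538,-.0025,.109]);print("pred",u,v)
g=cv2.cvtColor(a,6);m=(g<60).astype(np.uint8)
cs,_=cv2.findContours(m,cv2.RETR_LIST,cv2.CHAIN_APPROX_NONE)
for k in cs:
    if len(k)>150:
        e=cv2.fitEllipse(k)
        if np.hypot(e[0][0]-u,e[0][1]-v)<20: print(len(k),np.round(e[0],1),np.round(e[1],1),round(e[2]))
# model: circles on flat cover, radius 54 / 58 at z=.109
t=np.linspace(0,2*np.pi,60)
for r,z in((.052,.109),(.054,.109),(.058,.1085),(.0705,.114)):
    p=np.array([proj(c,[.4538+r*np.cos(x),-.0025+r*np.sin(x),z]) for x in t],np.float32);e=cv2.fitEllipse(p);print("model",r,np.round(e[0],1),np.round(e[1],1),round(e[2]))
h=a.astype(int);mm=((h[:,:,0]-h[:,:,2])>8).astype(np.uint8);pu,pv=map(int,proj(c,[.4538,-.0025,.134]))
q=np.zeros_like(mm);q[pv-30:pv+30,pu-30:pu+30]=mm[pv-30:pv+30,pu-30:pu+30]
n,l,st,ce=cv2.connectedComponentsWithStats(q);i=1+st[1:,4].argmax();print(st[i],ce[i],unproj(c,*ce[i],.134))
E
```

```text
[0.45280984401618674, -0.002821294098055232, 0.19742815886420353] [-0.39868139 -0.47847333  0.26079152] 26.0833 0.08493372794206415
pred 255.74322312880457 184.57568943708674
311 [255.6 181.7] [108.6 111.5] 88
329 [255.5 181.4] [114.5 117.9] 92
435 [254.8 180.1] [152.1 156. ] 90
467 [255.  179.8] [162.2 167.3] 86
model 0.052 [255.8 181.7] [111.3 114.7] 89
model 0.054 [255.8 181.5] [115.6 119.2] 89
model 0.058 [255.8 180.9] [124.1 127.8] 89
model 0.0705 [255.8 180.5] [153.9 158.6] 89
[242 178  29  27 570] [255.57192982 191.30350877] [ 0.45316016 -0.0022636   0.134     ]
```

```bash
python3 -c "
from plant import env
print(env.job_done())"
```

```text
the job is handed in; nothing more can be done
None
```

The rotor is home on the drive disc with the pin in a slot, the cover lies flat over its boss on the rim, and the job was handed in at about 26 s; the verdict wasn't shown.

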